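# Bring a hung profile to the lift stand and steady it

### The job

Take the overhead trolley by its drop handle, draw the hung aluminium profile out of its parking clip and roll it along the rail until it hangs with its whole length over the felt pad of the scissor lift stand. It will swing when the clip lets go: steady it by working the trolley, without letting it swing wildly and without touching the profile or its hanger, then let go of the handle and leave it hanging there centred and still. Leave the other things on the bench alone.

Things in the scene. Friction and masses are not known exactly. Their poses are not given: they have to be found in the camera images.
- rack: Overhead hanging rail over the bench: an aluminium C rail at 940 mm height between two 40 mm posts, 1360 mm apart. Origin on the bench surface midway between the posts, right under the rail; y runs along the rail (to the robot's left), x away from the robot, z up. It stands fixed, turned by up to 0.1 rad.
- trolley (a joint): Travel of the four-wheel trolley along the rail in m: 0 in the parked place near the left end, growing towards the robot's right (rack -y), stop at 0.62. Trolley with handle about 0.7 kg, rolling drag about 1.2 N: it stays where it is let go.
- handle (a point): Middle of the black rubber grip of the trolley's drop handle: a level round bar, 24 mm thick, 85 mm long, along rack x, 300 mm above the bench, 170 mm nearer to the robot than the rail's line; its free end points at the robot. A flat steel bar carries it from the trolley, 104 mm beyond the grip's middle. Pinch it from above along rack y. It moves only along rack y with the trolley.
- hanger: Rigid steel hanger: 12 mm round rod, 140 mm cross bar, two hooks; 0.15 kg, mass centre 270 mm below the swivel pin. The pin is on the trolley along rack x, 865 mm above the bench, on the rail's line (rack x = 0), at the handle's rack y; all swings about it along rack y, almost without friction (left alone, for minutes). Origin at the cross bar's middle, 525 mm below the pin, z along the rod.
- part: The load: curved bare aluminium profile, 200 mm long (along y), 130 mm high, 50 mm thick, 0.7 kg give or take a quarter, hooked rigidly to the hanger. Origin at the centre of its underside, 695 mm below the swivel pin, 170 mm above the bench; mass centre 630 mm below the pin. Hanger and profile swing as one with a period of about 1.57 s, like a 615 mm pendulum.
- rod_at_clip (a point): Point on the hanger's rod, 400 mm below the swivel pin, that sits in the parking clip at the start.
- clip (a point): The rod's place in the parking clip: a double ball catch on an arm from the left post, 465 mm above the bench, open towards rack -y. Two sprung balls hold the rod; the trolley must go about 40 to 70 mm before they let go (about 1.5 N at the clip), and the hanger then swings from about 0.1 to 0.17 rad.
- stand: Scissor lift stand, fixed, low: grey steel plates with crossed links, 150 mm by 260 mm (the long side along its y, about parallel to the rail), 105 mm high. Origin at the centre of its underside. It stands under the rail.
- pad (a point): Centre of the top of the felt pad on the stand, 150 mm by 260 mm, 105 mm above the bench, 65 mm below the hanging profile, straight under the rail's line.
- sander: Bystander: black round palm sander, 128 mm wide, 98 mm high. Origin under its centre.
- piece_a: Bystander: D-shaped aluminium closing piece, 120 mm across, 45 mm high. Origin on its underside.
- piece_b: Bystander: another D-shaped closing piece, 45 mm high. Origin on its underside.
- disc_box: Bystander: cardboard box of sanding discs, 130 mm square, 60 mm high. Origin under its centre.
- cleaner: Bystander: white cleaner bottle, 70 mm thick, 190 mm tall. Origin under its centre.
- tape: Bystander: roll of masking tape lying flat, 100 mm across, 25 mm high. Origin under its centre.
- driver: Bystander: red-handled screwdriver lying on the bench, about 200 mm long.

How it is judged:
By the outcome, as a careful person would: the job done as asked, in the order asked, and still so for the second after the job is handed in, with the robot touching nothing.
It also fails if it takes over 45 s, if anything falls off the work surface, if the arm or the gripper's body presses on something with over 40 N, if the wrist force passes 120 N, or if a joint passes its speed limit or range.

### The arm

A 7-joint arm with a two-finger parallel gripper is mounted at the origin on the work surface. World frame = base frame: x ahead of the robot, y to its left, z up, the work surface at z = 0. Lengths are in m, angles in rad, forces in N, time in s.
With the tool pointing down it reaches from about 0.425 to 0.95 m from the base axis. Payload 16.7 kg.
Tool frame: the origin (TCP) lies midway between the tips of the shut fingers; the grasp point (between the pads) lies 19 mm behind it; z points along the fingers, y is the line along which they close (so a half turn about z gives the same grasp; the last joint's range is limited). The gripper opens to 94 mm and grips with 3 to 60 N. Pads are 16 mm wide; open, the fingers measure 119 mm over their backs; the gripper's body (75 mm by 177 mm) begins 78 mm behind the grasp point.
Start: joints at [-1.389, 0.426, 0.074, 1.606, -0.034, 1.111, -0.067], TCP at [0.219, 0.638, 0.205] pointing down, gripper open.
Joint ranges: [-2.85, 2.85], [-0.5, 2.14], [-1.23, 1.37], [0.21, 2.46], [-1.02, 4.16], [0.16, 2.05], [-2.73, 2.73]. Speed limits (rad/s): [1.89, 1.89, 2.39, 2.39, 3.01, 3.01, 3.01].

### API

Orientations are given as a rotation vector (axis times angle).
In Python, from workcell import manip gives the robot as it stands.
- The arm moves only by the tool drive_tool, never from a script. Its argument "series" is a list of rows, each an object with "dp": the shift along the tool's x, y, z normalised to -1 to 1, where 1 is 40 cm, a list of three; "spin": the turn about the tool's z normalised to -1 to 1, where 1 is 45 degrees; "gripper": the opening, from -1 (shut) to 1 (fully open). In form: [{"dp": [tx, ty, tz], "spin": spin, "gripper": gripper}, ...]. A call has 1 to 8 rows; each row is the pose to reach, as a shift and turn from the pose commanded when the call began, along the tool's axes at that moment; what a row does not reach only later rows make up. A row lasts 1/8 s, in which the tool goes at most 62.5 mm and 10.7 degrees, less where a joint would pass 70% of its speed; a pose out of reach is approached as far as the arm can. A call with a number of a shift or a turn outside -1 to 1 is refused whole. A call with a gripper value outside its range is refused whole. The fingers move at their own pace and stop on an object; "squeeze" is the grip in N (left out, the last holds). Time passes only in rows, so rows that repeat a pose let the fingers close. It gives the time, the measured TCP pose, the force, the opening and the grip force at its end, in the units of the state.
- manip.observe(): the state, without advancing time (a new reading comes with each control period).
- manip.capture(name): name is "scene" or "top"; returns a dict with "color" (384x512x3 uint8, blue, green, red), "camera_matrix" (3x3 intrinsics, pixels), "world_to_cam" (4x4, takes a point from world to camera coordinates). Camera axes: x right, y down, z forward; pixel columns grow to the right and rows downward; lengths in m; the calibration is good to about 2 mm. A picture is of the moment at which its call begins. There is no depth.
- manip.finish_job(): hands the job in; it is judged then, once.
Trained networks look in a picture, given as the dict that the camera call returned (one of the last four; its "shot" number tells which), for a name from the list of things; names that differ only in an ending like _2 or _b are one class to them, and where a whole thing is asked for, a point or a joint stands for the part that bears it (a point fixed in the world has none). Each returns a list of dicts, best first, with "p" (0 to 1); they miss things now and then, are a little off and sometimes report something else, mostly with a low value. They report only what shows in the picture. A call takes as long as a camera call.
- manip.search_frame(picture, name): "position" ([column, row] in pixels, amid what is visible of it).
- manip.landmark_of(picture, name): "position" ([column, row] in pixels: a listed point, or the origin of a listed thing).
The state is a dict: "time_s": time; "joint_pos": joint angles; "joint_velocities": joint speeds; "effort": joint torques, N m; "ee_pos": TCP position; "orientation": TCP orientation; "contact_force": force on the tool from outside, world axes, zero at the start; "torque": the same for the moment, N m; "width": finger opening in m; "gripper_force": force on a finger pad.
Only numpy, scipy, OpenCV 4.12 (cv2) and the standard library are available. Lean on these libraries where they do the work, as an engineer would, in place of code of your own. Each camera call takes 0.05 s, during which the arm holds its last target. There are 200 camera calls.

## Working session

There is one attempt and no reset: what is moved stays moved. The work goes in short steps, Python scripts to look and compute and a tool call to move; the robot and the scene stay as the last step left them, time stands still between calls to the robot, and variables do not carry over. Pictures are saved under pics/ and viewed, at most 10 in all, crops included, and the job is handed in when it is done.

Besides the shell and the picture viewer there is one more tool, called as name(argument=value, ...) on one line, values as JSON. drive_tool: Moves the arm, as the interface text tells. Its arguments: {"type":"object","properties":{"series":{"type":"array","items":{"type":"object","properties":{"dp":{"type":"array","items":{"type":"number"}},"spin":{"type":"number"},"gripper":{"type":"number"}}}},"squeeze":{"type":"number"}},"required":["series"]}

```bash
mkdir -p pics; cat > h.py <<'E'
from workcell import manip
import numpy as np, cv2
from scipy.spatial.transform import Rotation as R
def ray(p,uv):
    K=np.array(p["camera_matrix"]);T=np.array(p["world_to_cam"])
    d=T[:3,:3].T@np.linalg.solve(K,[uv[0],uv[1],1.]);o=-T[:3,:3].T@T[:3,3]
    return o,d
def atz(p,uv,z):
    o,d=ray(p,uv);return o+d*(z-o[2])/d[2]
def tri(ps,uvs):
    A=np.zeros((3,3));b=np.zeros(3)
    for p,uv in zip(ps,uvs):
        o,d=ray(p,uv);d=d/np.linalg.norm(d);M=np.eye(3)-np.outer(d,d);A+=M;b+=M@o
    x=np.linalg.solve(A,b);return x
def proj(p,X):
    T=np.array(p["world_to_cam"]);c=T[:3,:3]@X+T[:3,3];q=np.array(p["camera_matrix"])@c;return q[:2]/q[2]
E
python3 - <<'E'
from h import *
np.set_printoptions(precision=4,suppress=True)
s=manip.observe()
print(s["time_s"],s["ee_pos"],s["orientation"],s["width"],R.from_rotvec(s["orientation"]).as_matrix())
P={n:manip.capture(n) for n in("scene","top")}
for n,p in P.items():
    cv2.imwrite(f"pics/{n}0.png",p["color"])
    print(n,ray(p,(256,192)))
    for k,z in [("handle",.3),("pad",.105),("clip",.465),("rod_at_clip",.465),("part",.17),("hanger",.34),("rack",0),("stand",0)]:
        for d in manip.landmark_of(p,k)[:2]: print(n,k,np.round(d["position"],1),round(d["p"],2),atz(p,d["position"],z))
E
```

```text
0.0 [0.2191 0.638  0.2048] [-0.5172 -3.0986  0.002 ] 0.09374740898393784 [[-0.9458  0.3248 -0.0003]
 [ 0.3248  0.9458 -0.0012]
 [-0.0001 -0.0013 -1.    ]]
scene (array([ 1.3679, -0.463 ,  1.4743]), array([-0.5396,  0.2593, -0.8011]))
scene handle [334.3 148.4] 0.65 [0.5279 0.2608 0.3   ]
scene handle [347.7 205.6] 0.48 [0.7635 0.1619 0.3   ]
scene pad [236.1 263.9] 0.89 [ 0.6955 -0.2219  0.105 ]
scene clip [364.5 154.1] 0.86 [0.7085 0.2296 0.465 ]
scene rod_at_clip [363.4 153.9] 0.77 [0.7063 0.2271 0.465 ]
scene part [346.7 206.7] 0.65 [0.699  0.2251 0.17  ]
scene hanger [353.6 176.1] 0.88 [0.6919 0.2257 0.34  ]
scene rack [352.1 165.3] 0.44 [0.4349 0.4611 0.    ]
scene stand [239.  272.5] 0.92 [ 0.6811 -0.2087  0.    ]
scene stand [345.8 208.6] 0.21 [0.6182 0.3062 0.    ]
top (array([ 0.2863, -0.0347,  1.5339]), array([ 0.2056,  0.0095, -0.9786]))
top handle [174.8 188.6] 0.82 [0.5432 0.2241 0.3   ]
top pad [313.3 164.6] 0.69 [ 0.6969 -0.2198  0.105 ]
top pad [174.2 136.1] 0.51 [0.7775 0.2854 0.105 ]
top clip [163.1 119.5] 0.6 [0.6997 0.2395 0.465 ]
top rod_at_clip [165.5 120.2] 0.68 [0.698  0.2328 0.465 ]
top rod_at_clip [182.8 240.5] 0.33 [0.3743 0.1563 0.465 ]
top part [167.3 123.1] 0.69 [0.8013 0.2993 0.17  ]
top part [185.3 153. ] 0.55 [0.6965 0.2272 0.17  ]
top hanger [173.5 134.7] 0.9 [0.701  0.2353 0.34  ]
top hanger [144.6 192.6] 0.71 [0.5183 0.303  0.34  ]
top rack [165.6 118.9] 0.7 [0.8826 0.3493 0.    ]
top stand [305.1 177. ] 0.9 [ 0.6766 -0.2033  0.    ]
top stand [164.3 119.1] 0.4 [0.8815 0.3543 0.    ]
```

```bash
cd pics; python3 -c "
import cv2
for n in('scene','top'): cv2.imwrite(n+'0b.png',cv2.resize(cv2.imread(n+'0.png'),(800,600),interpolation=cv2.INTER_CUBIC))"
```

```text
(no output)
```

View pics/scene0b.png

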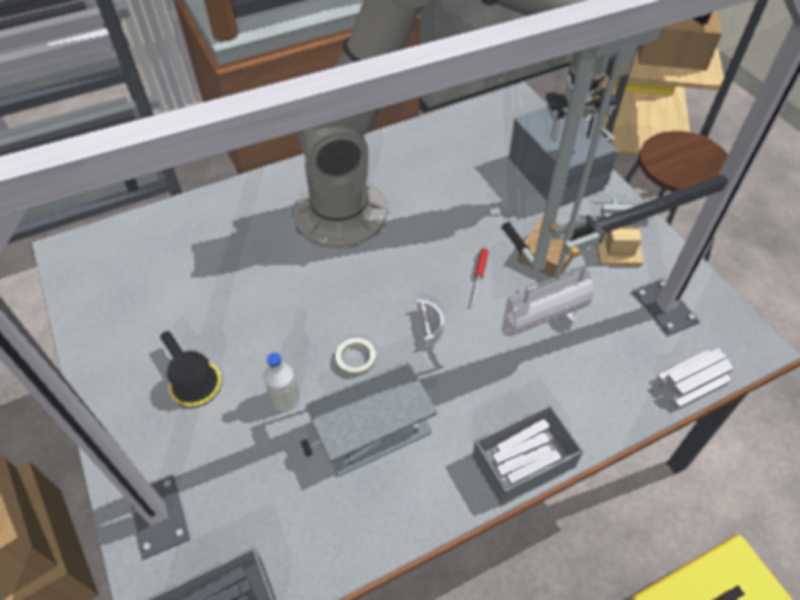

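View pics/top0b.png

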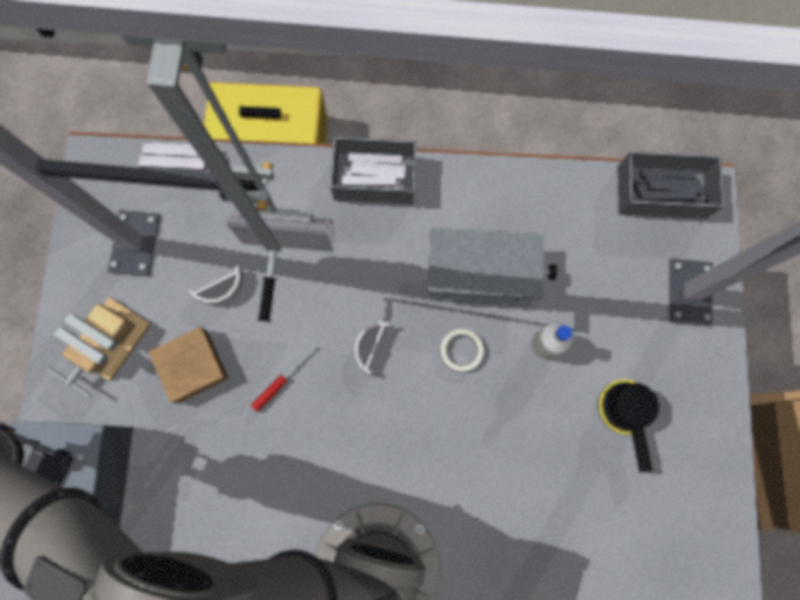

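The scene picture shows the black grip at about (330,154) in native pixels. In the top picture it is at about (170,191), with the post bases at (86,156) and (442,187) and the pad corners visible.

```bash
python3 - <<'E'
from h import *
np.set_printoptions(precision=4,suppress=True)
P={n:manip.capture(n) for n in("scene","top")}
T=P["top"];S=P["scene"]
f=.64
a=atz(T,(134*f,243*f),0);b=atz(T,(691*f,292*f),0);print("posts",a,b,np.linalg.norm(a-b),(a+b)/2)
a2=atz(S,(667*f,307*f),0);b2=atz(S,(160*f,517*f),0);print("postsS",a2,b2,np.linalg.norm(a2-b2),(a2+b2)/2)
for k in("handle","pad","clip","rod_at_clip","hanger"):
    l=[manip.landmark_of(p,k) for p in(S,T)]
    if all(l):
        print(k,[ (np.round(x[0]["position"],1),round(x[0]["p"],2)) for x in l],tri([S,T],[x[0]["position"] for x in l]))
for uv in [(330,154),(334.3,148.4)]: print(atz(S,uv,.3))
for uv in [(170.5,191),(174.8,188.6)]: print(atz(T,uv,.3))
for n,p in P.items():
    g=cv2.cvtColor(p["color"],cv2.COLOR_BGR2GRAY)
    c=(330,154) if n=="scene" else (171,191)
    m=(g<45).astype(np.uint8);nn,l,st,ce=cv2.connectedComponentsWithStats(m)
    for i in range(1,nn):
        if st[i,4]>15 and np.hypot(*(ce[i]-c))<30: print(n,st[i],ce[i],atz(p,ce[i],.3))
# pad corners in top
for uv in[(432,230),(543,232),(543,293),(430,290)]: print(atz(T,(uv[0]*f,uv[1]*f),.105))
for uv in[(405,370),(436,409),(335,465),(310,414)]: print(atz(S,(uv[0]*f,uv[1]*f),.105))
E
```

```text
posts [0.7175 0.6406 0.    ] [ 0.6652 -0.7233  0.    ] 1.364844615649941 [ 0.6913 -0.0414  0.    ]
postsS [0.7199 0.6441 0.    ] [ 0.6686 -0.7189  0.    ] 1.3639732827372357 [ 0.6943 -0.0374  0.    ]
handle [(array([330.6, 150.2]), 0.64), (array([172. , 189.6]), 0.81)] [0.5383 0.2325 0.3134]
pad [(array([234.9, 260.7]), 0.78), (array([313.2, 166.6]), 0.64)] [ 0.6867 -0.2202  0.1127]
clip [(array([365.1, 150.2]), 0.6), (array([163.2, 120.8]), 0.93)] [0.6961 0.2395 0.4655]
rod_at_clip [(array([363.5, 152.2]), 0.94), (array([169.9, 117.8]), 0.85)] [0.7046 0.223  0.4718]
hanger [(array([354.2, 176.3]), 0.83), (array([175.9, 133.3]), 0.6)] [0.7006 0.2233 0.3511]
[0.544  0.2321 0.3   ]
[0.5279 0.2608 0.3   ]
[0.5351 0.2365 0.3   ]
[0.5432 0.2241 0.3   ]
top [167 179   8  25 121] [170.5124 191.0496] [0.535  0.2364 0.3   ]
[ 0.7549 -0.0859  0.105 ]
[ 0.7636 -0.3415  0.105 ]
[ 0.6195 -0.3422  0.105 ]
[ 0.6131 -0.0873  0.105 ]
[ 0.6338 -0.1003  0.105 ]
[ 0.7559 -0.0837  0.105 ]
[ 0.776  -0.3388  0.105 ]
[ 0.6398 -0.3414  0.105 ]
```

drive_tool(series=[{"dp": [-0.05, -0.03, -0.15], "spin": 0, "gripper": 1}, {"dp": [-0.12, -0.08, -0.28], "spin": -0.1, "gripper": 1}, {"dp": [-0.24, -0.16, -0.37], "spin": -0.2, "gripper": 1}, {"dp": [-0.37, -0.25, -0.38], "spin": -0.3, "gripper": 1}, {"dp": [-0.5, -0.335, -0.38], "spin": -0.373, "gripper": 1}, {"dp": [-0.63, -0.42, -0.38], "spin": -0.373, "gripper": 1}, {"dp": [-0.76, -0.51, -0.38], "spin": -0.373, "gripper": 1}, {"dp": [-0.85, -0.57, -0.38], "spin": -0.373, "gripper": 1}])

```text
time_s: 2.5
ee_pos: [0.4681, 0.3099, 0.3578]
orientation: [0.062, 3.14, 0.001]
contact_force: [0.3, 0.4, -0.2]
width: 0.0937
gripper_force: 0.0
```

```bash
cat > st.py <<'E'
from h import *
np.set_printoptions(precision=4,suppress=True)
s=manip.observe();M=R.from_rotvec(s["orientation"]).as_matrix()
print(s["time_s"],s["ee_pos"],M,s["width"],s["gripper_force"],s["contact_force"],s["joint_pos"])
E
python3 - <<'E'
from st import *
P={n:manip.capture(n) for n in("scene","top")}
for n,p in P.items(): print(n,[(np.round(d["position"],1),round(d["p"],2),atz(p,d["position"],.3)) for d in manip.landmark_of(p,"handle")[:2]])
print("to go (norm)",M.T@(np.array([.524,.2374,.355])-s["ee_pos"])/.4)
E
```

```text
2.5 [0.4681 0.3099 0.3578] [[-0.9992  0.0393  0.0005]
 [ 0.0393  0.9992  0.0004]
 [-0.0005  0.0004 -1.    ]] 0.093688401466767 0.0 [ 0.2692  0.4378 -0.2445] [-0.9263  0.1331  0.2571  1.6701 -0.0346  1.3422  0.868 ]
scene []
top [(array([173.3, 188.6]), 0.84, array([0.543 , 0.2287, 0.3   ]))]
to go (norm) [-0.1469 -0.1755  0.0071]
```

drive_tool(series=[{"dp": [-0.1, -0.12, 0], "spin": 0, "gripper": 1}, {"dp": [-0.147, -0.175, 0], "spin": 0, "gripper": 1}, {"dp": [-0.147, -0.175, 0.08], "spin": 0, "gripper": 1}, {"dp": [-0.147, -0.175, 0.16], "spin": 0, "gripper": 1}, {"dp": [-0.147, -0.175, 0.192], "spin": 0, "gripper": 1}, {"dp": [-0.147, -0.175, 0.192], "spin": 0, "gripper": 1}])

```text
time_s: 3.45
ee_pos: [0.5223, 0.2409, 0.2805]
orientation: [-0.058, -3.14, 0.001]
contact_force: [-0.4, -0.5, -0.2]
width: 0.0939
gripper_force: 0.0
```

```bash
python3 - <<'E'
from st import *
p=manip.capture("scene");q=manip.capture("top")
a=cv2.resize(p["color"][90:250,250:450],(800,640))[:600];b=q["color"][80:280,90:290]
cv2.imwrite("pics/g.png",np.hstack([cv2.resize(p["color"][80:240,250:410],(400,400)),cv2.resize(q["color"][100:260,90:250],(400,400))]))
E
```

```text
3.45 [0.5223 0.2409 0.2805] [[-0.9993  0.0366 -0.0009]
 [ 0.0366  0.9993 -0.0005]
 [ 0.0009 -0.0005 -1.    ]] 0.09388237218167912 0.0 [-0.4374 -0.5455 -0.2187] [-0.8118  0.2052  0.3163  1.7568 -0.0683  1.1914  1.0578]
```

View pics/g.png

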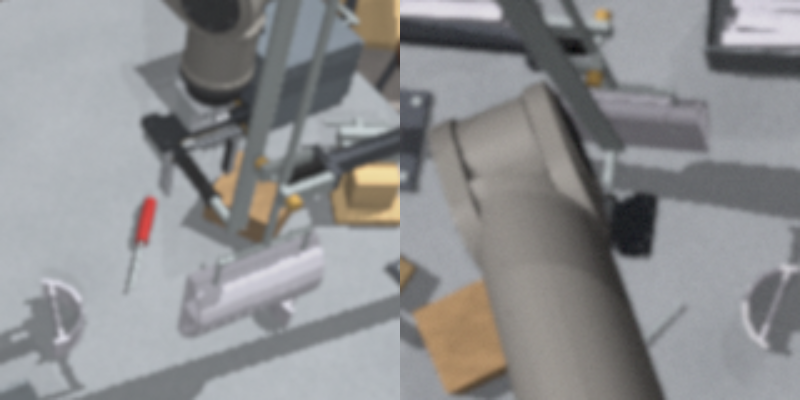

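The scene crop shows the fingers on both sides of the black grip bar, and the arm is clear of the flat bar. I'll close the gripper now.

drive_tool(series=[{"dp": [0, 0, 0], "spin": 0, "gripper": 0}, {"dp": [0, 0, 0], "spin": 0, "gripper": -0.4}, {"dp": [0, 0, 0], "spin": 0, "gripper": -1}, {"dp": [0, 0, 0], "spin": 0, "gripper": -1}, {"dp": [0, 0, 0], "spin": 0, "gripper": -1}, {"dp": [0, 0, 0], "spin": 0, "gripper": -1}], squeeze=25)

```text
time_s: 4.3
ee_pos: [0.5228, 0.2401, 0.2807]
orientation: [-0.059, -3.141, 0.0]
contact_force: [-0.2, -0.3, -1.2]
width: 0.0374
gripper_force: 0.0
```

drive_tool(series=[{"dp": [0, 0, 0], "spin": 0, "gripper": -1}, {"dp": [0, 0, 0], "spin": 0, "gripper": -1}, {"dp": [0, 0, 0], "spin": 0, "gripper": -1}], squeeze=25)

```text
time_s: 4.68
ee_pos: [0.5228, 0.2363, 0.2805]
orientation: [-0.064, -3.139, 0.007]
contact_force: [-4.6, -18.3, 6.5]
width: 0.0231
gripper_force: 25.0
```

drive_tool(series=[{"dp": [0, -0.02, 0], "spin": 0, "gripper": -1}, {"dp": [0, -0.04, 0], "spin": 0, "gripper": -1}, {"dp": [0, -0.06, 0], "spin": 0, "gripper": -1}, {"dp": [0, -0.08, 0], "spin": 0, "gripper": -1}, {"dp": [0, -0.1, 0], "spin": 0, "gripper": -1}, {"dp": [0, -0.12, 0], "spin": 0, "gripper": -1}])

```text
time_s: 5.42
ee_pos: [0.521, 0.1917, 0.2806]
orientation: [-0.059, -3.141, 0.0]
contact_force: [4.2, 1.6, -6.1]
width: 0.0235
gripper_force: 25.0
```

```bash
python3 - <<'E'
from st import *
p=manip.capture("scene")
cv2.imwrite("pics/c1.png",cv2.resize(p["color"][80:240,250:450],(800,640))[:600])
for k,z in(("rod_at_clip",.465),("part",.17),("hanger",.34)):print(k,[(np.round(d["position"],1),round(d["p"],2),atz(p,d["position"],z)) for d in manip.landmark_of(p,k)[:2]])
E
```

```text
5.425 [0.521  0.1917 0.2806] [[-0.9993  0.0378 -0.0001]
 [ 0.0378  0.9993 -0.0001]
 [ 0.0001 -0.0001 -1.    ]] 0.02350632163804906 25.003777742385864 [ 4.2172  1.5681 -6.1449] [-0.7658  0.1681  0.3412  1.8008 -0.0604  1.1829  1.1268]
rod_at_clip [(array([361.1, 154.4]), 0.79, array([0.7048, 0.2195, 0.465 ]))]
part [(array([352.9, 205.3]), 0.95, array([0.704 , 0.2489, 0.17  ]))]
hanger [(array([359.7, 175. ]), 0.7, array([0.6972, 0.2467, 0.34  ]))]
```

drive_tool(series=[{"dp": [0, -0.02, 0], "spin": 0, "gripper": -1}, {"dp": [0, -0.04, 0], "spin": 0, "gripper": -1}, {"dp": [0, -0.06, 0], "spin": 0, "gripper": -1}, {"dp": [0, -0.08, 0], "spin": 0, "gripper": -1}, {"dp": [0, -0.1, 0], "spin": 0, "gripper": -1}, {"dp": [0, -0.12, 0], "spin": 0, "gripper": -1}, {"dp": [0, -0.14, 0], "spin": 0, "gripper": -1}])

```text
time_s: 6.5
ee_pos: [0.5188, 0.1355, 0.2806]
orientation: [-0.06, -3.141, 0.0]
contact_force: [3.3, 1.4, -10.3]
width: 0.0232
gripper_force: 25.0
```

```bash
cat > track.py <<'E'
# record N scene frames while the trolley stands, track the profile by template, fit a 4 rad/s swing
from h import *
import sys
from scipy.optimize import least_squares
np.set_printoptions(precision=4,suppress=True)
U=np.array([.038,.9993,0])                      # rack y
def record(N,tag):
    F=[];t=[];y=[]
    for i in range(N):
        t.append(manip.observe()["time_s"]);p=manip.capture("scene");F.append(p["color"]);y.append(manip.observe()["ee_pos"][1])
    np.savez(f"rec_{tag}.npz",F=F,t=t,y=y,K=p["camera_matrix"],T=p["world_to_cam"])
    return F,np.array(t),np.array(y),p
def fit(F,t,y,p):
    pin=np.array([.693,-.0395,0])+U*((np.mean(y)-.0007+.0395-.0065)/.9993)  # trolley rack y from TCP y (handle 170 mm aside)
    c=pin+[0,0,.235]
    u0=proj(p,c);J=(proj(p,c+U*.05)-proj(p,c-U*.05))/.1   # px per m
    x0,y0=np.round(u0).astype(int)
    k=len(F)//2
    Fg=[cv2.cvtColor(f,cv2.COLOR_BGR2GRAY) for f in F]
    W=75;H=30
    s=[];
    # dense flow of the moving (profile) pixels against the median background
    bg=np.median(Fg,0)
    tm=None;res=[]
    d0=[d for d in manip.landmark_of(p,"part") ]
    print("last-frame part",[(np.round(d["position"],1),round(d["p"],2)) for d in d0[:1]],"expected hang",proj(p,pin+[0,0,.17]))
    cx,cy=np.round(d0[0]["position"]).astype(int);cy-=8
    w,h=26,16
    tm=Fg[-1][cy-h:cy+h,cx-w:cx+w]
    for f in Fg:
        yy,xx=cy-h-25,cx-w-60
        a=f[max(yy,0):cy+h+25,max(xx,0):cx+w+60]
        m=cv2.matchTemplate(a,tm,cv2.TM_CCOEFF_NORMED);_,v,_,l=cv2.minMaxLoc(m)
        q=[]
        for ax in(0,1):
            i=l[ax];e=[1,0] if ax==0 else [0,1]
            if 0<i<m.shape[1-ax]-1:
                A=m[l[1]-e[1],l[0]-e[0]];B=m[l[1]+e[1],l[0]+e[0]];i+=.5*(A-B)/(A-2*v+B)
            q.append(i)
        res.append([q[0]-(cx-w-max(xx,0)),q[1]-(cy-h-max(yy,0)),v])
    res=np.array(res);s=res[:,:2]@J/(J@J)            # m along rack y, bob at 630 mm
    th=s/.63
    fun=lambda q:q[0]+q[1]*np.cos(q[3]*(t-t[-1]))+q[2]*np.sin(q[3]*(t-t[-1]))-th
    g=least_squares(fun,[0,.05,.05,4.],bounds=([-1,-1,-1,3.85],[1,1,1,4.15]),loss="soft_l1",f_scale=.005)
    off,a,b,w_=g.x
    print("t_end",t[-1],"theta",a,"thetadot",b*w_,"amp",np.hypot(a,b),"w",w_,"rms",np.sqrt(np.mean(fun(g.x)**2)),"minscore",res[:,2].min())
    print("abs rest y px",np.array([cx,cy+8])+J*off*.63,"theta series",th[::3]-off)
    return g.x,t[-1]
if __name__=="__main__":
    fit(*record(int(sys.argv[1]),sys.argv[2]))
E
python3 track.py 30 a
```

```text
last-frame part [(array([322.9, 218.5]), 0.62)] expected hang [324.2944 216.6996]
t_end 7.95 theta 0.0012476541475489144 thetadot -0.012675267156919934 amp 0.0035207570103054898 w 3.850000000006466 rms 0.013838985767417116 minscore 0.5525768995285034
abs rest y px [323.3484 217.8631] theta series [-0.0035 -0.003  -0.002  -0.0025 -0.0022  0.0339  0.0155  0.0001 -0.0008
  0.0546]
```

```bash
python3 - <<'E'
import numpy as np,cv2
d=np.load("rec_a.npz");F=d["F"];print(d["t"][[0,1,-1]],d["y"][[0,-1]])
t=[cv2.resize(F[i][110:250,260:393],(266,280)) for i in(0,5,10,15,20,29)]
cv2.imwrite("pics/m1.png",np.vstack([np.hstack(t[:3]),np.hstack(t[3:])]))
E
```

```text
[6.5  6.55 7.95] [0.13423928 0.13625957]
```

View pics/m1.png

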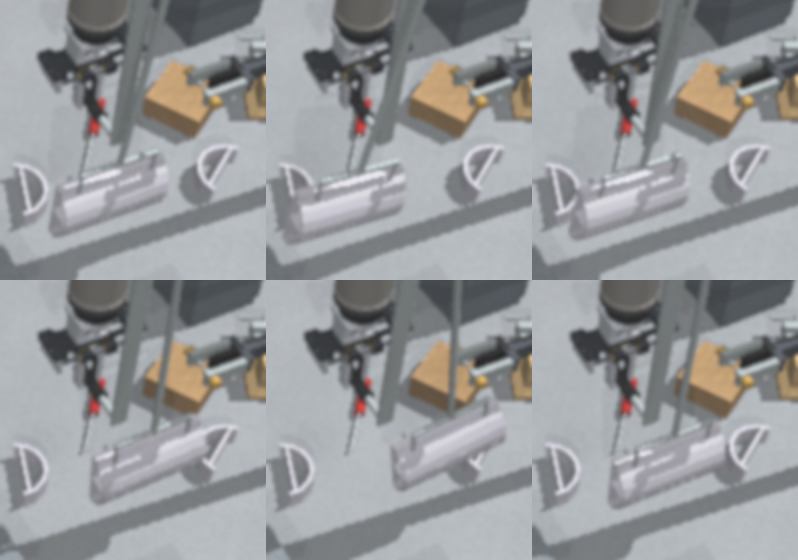

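The frames show the profile free and swinging, from about column 320 to column 375. My template was placed too low, so I'll fix that.

```bash
sed -i 's/cy-=8$/cy-=16/; s/w,h=26,16/w,h=30,20/; s/cy+8\])/cy+16])/' track.py
cat >> track.py <<'E'
def refit(tag):
    d=np.load(f"rec_{tag}.npz");p={"camera_matrix":d["K"],"world_to_cam":d["T"]}
    return d,p
E
python3 - <<'E'
import track
from track import *
d,p=refit("a")
manip_l=manip.landmark_of
class M: 
    landmark_of=staticmethod(lambda p,k:[{"position":np.array([323.5,217.5]),"p":1}])
track.manip=M
fit(list(d["F"]),d["t"],d["y"],p)
m=d["t"]
E
```

```text
last-frame part [(array([323.5, 217.5]), 1)] expected hang [324.2944 216.6996]
t_end 7.95 theta 0.0010088874388545826 thetadot -0.005447606314382096 amp 0.00173780702248898 w 3.850000000000003 rms 0.023234814303844956 minscore 0.4832347631454468
abs rest y px [323.971  218.0114] theta series [-0.0728 -0.001  -0.0001 -0.0004 -0.0512  0.0341  0.0016  0.0012  0.0007
 -0.0004]
```

```bash
python3 - <<'E'
import numpy as np,cv2
d=np.load("rec_a.npz");F=d["F"]
for i in(0,5,20): 
    f=F[i].astype(int); print(i); print([tuple(f[r,c]) for r,c in((200,300),(205,310),(195,320),(230,330),(240,330),(215,290),(200,370),(190,385))])
for i in range(0,30,3):
    f=F[i].astype(int);m=((f[:,:,2]-f[:,:,1]>2)&(f[:,:,1]>110)).astype(np.uint8);m[:,:250]=0;m[:, 400:]=0;m[:150]=0;m[250:]=0
    m=cv2.morphologyEx(m,cv2.MORPH_OPEN,np.ones((3,3)))
    n,l,s,c=cv2.connectedComponentsWithStats(m);j=1+np.argmax(s[1:,4]) if n>1 else 0;print(i,s[j],c[j])
E
```

```text
0
[(np.int64(149), np.int64(145), np.int64(142)), (np.int64(222), np.int64(216), np.int64(218)), (np.int64(198), np.int64(189), np.int64(191)), (np.int64(128), np.int64(125), np.int64(121)), (np.int64(189), np.int64(184), np.int64(179)), (np.int64(168), np.int64(161), np.int64(162)), (np.int64(190), np.int64(185), np.int64(179)), (np.int64(195), np.int64(190), np.int64(185))]
5
[(np.int64(229), np.int64(222), np.int64(223)), (np.int64(224), np.int64(218), np.int64(218)), (np.int64(168), np.int64(160), np.int64(162)), (np.int64(127), np.int64(124), np.int64(120)), (np.int64(189), np.int64(183), np.int64(178)), (np.int64(214), np.int64(204), np.int64(205)), (np.int64(189), np.int64(185), np.int64(179)), (np.int64(195), np.int64(190), np.int64(185))]
20
[(np.int64(192), np.int64(187), np.int64(182)), (np.int64(191), np.int64(187), np.int64(182)), (np.int64(193), np.int64(188), np.int64(183)), (np.int64(127), np.int64(123), np.int64(120)), (np.int64(188), np.int64(183), np.int64(179)), (np.int64(192), np.int64(186), np.int64(181)), (np.int64(188), np.int64(184), np.int64(178)), (np.int64(195), np.int64(190), np.int64(185))]
0 [332 150  40  21 505] [351.03762376 158.61584158]
3 [332 150  40  21 506] [351.10671937 158.61857708]
6 [332 150  40  21 506] [351.08300395 158.62450593]
9 [333 150  39  21 502] [351.24501992 158.61553785]
12 [333 150  39  21 501] [351.27744511 158.61277445]
15 [342 150  30  21 401] [354.66583541 159.32668329]
18 [350 151  22  20 265] [358.61132075 160.4754717 ]
21 [333 150  20  17 258] [344.07751938 156.81395349]
24 [352 151  20  20 238] [359.36554622 160.74789916]
27 [344 150  28  21 366] [355.57923497 159.56830601]
```

```bash
cat > track.py <<'E'
# record scene frames while the trolley stands, find the profile by its tint, fit the swing
from h import *
import sys
from scipy.optimize import least_squares
np.set_printoptions(precision=4,suppress=True)
U=np.array([.038,.9993,0])                      # rack y
def pin_at(y): return np.array([.693,-.0395,0])+U*((y+.0395-.0065)/.9993)  # from TCP y, handle 170 mm aside
def record(N,tag):
    F=[];t=[];y=[]
    for i in range(N):
        s=manip.observe();t.append(s["time_s"]);y.append(s["ee_pos"][1]);p=manip.capture("scene");F.append(p["color"])
    np.savez(f"rec_{tag}.npz",F=F,t=t,y=y,K=p["camera_matrix"],T=p["world_to_cam"])
def blob(f,u0):
    f=cv2.GaussianBlur(f,(5,5),0).astype(int);b,g,r=f[...,0],f[...,1],f[...,2]
    m=((r-g>=-1.5)&(r-b<2)&(g>120)).astype(np.uint8)
    R0=np.zeros_like(m);x,y=np.round(u0).astype(int);R0[y-35:y+35,max(x-85,0):x+85]=1
    m=cv2.morphologyEx(m*R0,cv2.MORPH_OPEN,np.ones((9,9)))
    n,l,s,c=cv2.connectedComponentsWithStats(m)
    if n<2:return np.nan,np.nan,0
    j=1+np.argmax(s[1:,4]);return c[j][0],c[j][1],s[j,4]
def fit(tag,show=3):
    d=np.load(f"rec_{tag}.npz");p={"camera_matrix":d["K"],"world_to_cam":d["T"]};t=d["t"]
    c=pin_at(np.mean(d["y"]))+[0,0,.235]
    u0=proj(p,c);J=(proj(p,c+U*.05)-proj(p,c-U*.05))/.1
    B=np.array([blob(f,u0) for f in d["F"]])
    th=(B[:,:2]-u0)@J/(J@J)/.63;ok=~np.isnan(th)
    fun=lambda q:(q[0]+q[1]*np.cos(q[3]*(t-t[-1]))+q[2]*np.sin(q[3]*(t-t[-1]))-th)[ok]
    g=least_squares(fun,[0,.01,.01,4.],bounds=([-1,-1,-1,3.9],[1,1,1,4.1]),loss="soft_l1",f_scale=.005)
    o,a,b,w=g.x
    print("t_end",t[-1],"off",o,"theta",a,"thetadot",b*w,"amp",np.hypot(a,b),"w",w,"rms",np.sqrt(np.mean(fun(g.x)**2)))
    print("theta",th[::show],"area",B[::show,2])
    return g.x,t[-1]
if __name__=="__main__":
    if int(sys.argv[1]): record(int(sys.argv[1]),sys.argv[2])
    fit(sys.argv[2])
E
python3 track.py 0 a
```

```text
t_end 7.95 off -0.002347894149733487 theta 0.009461623764774019 thetadot -0.6792706746381374 amp 0.17127110016144326 w 3.9721212078195287 rms 0.004836716980694037
theta [-0.0747 -0.1539 -0.1698 -0.139  -0.052   0.0495  0.1303  0.1657  0.145
  0.0895] area [1261. 1389. 1369. 1400. 1239. 1240. 1230. 1223. 1257. 1364.]
```

```bash
cat > plan.py <<'E'
import sys
from track import *
from scipy.optimize import minimize
def plan(q,tf,now,D,N,hold=2,lag=.03,thmax=.2):
    """row offsets (m, rack y) bringing trolley by D and the swing to rest"""
    o,a,b,w=q;L=9.81/w**2;dt=.005;n=25*(N+hold)
    ph=w*(now-tf);z0=np.array([a*np.cos(ph)+b*np.sin(ph),w*(b*np.cos(ph)-a*np.sin(ph))])
    def sim(X,z):
        cmd=np.interp(np.arange(1,n+1)*dt,np.arange(0,N+hold+1)*.125,np.r_[0,X,[D]*hold])
        x=v=th=om=0.;th,om=z;out=[];wn=1/lag*2
        for c in cmd:
            acc=wn*wn*(c-x)-2*wn*v
            om+=dt*(-w*w*th-acc/L);th+=dt*om;v+=dt*acc;x+=dt*v;out.append([th,om,x])
        return np.array(out)
    base=sim(np.r_[np.zeros(N-1),D],z0);e=np.zeros(N)
    G=np.stack([sim(np.r_[np.eye(N)[i][:-1],0]*1.,np.zeros(2))-sim(np.zeros(N),np.zeros(2)) for i in range(N-1)]) if D==0 else np.stack([sim(np.r_[np.eye(N)[i][:-1],D],z0)-base for i in range(N-1)])
    f=lambda X:base+np.tensordot(X,G,1)
    full=lambda X:np.r_[0,0,X,D,D]
    cost=lambda X:(np.diff(full(X),2)**2).sum()*1e4
    cons=[{"type":"eq","fun":lambda X:f(X)[-1,:2]*10},{"type":"ineq","fun":lambda X:(.055-np.abs(np.diff(full(X))))*10},
          {"type":"ineq","fun":lambda X:(thmax-np.abs(f(X)[::10,0]))}]
    s=minimize(cost,np.linspace(0,D,N+1)[1:-1],constraints=cons,method="SLSQP",options={"maxiter":300})
    X=np.r_[s.x,D];r=sim(np.round(X/.4,3)*.4,z0)
    print(s.message,"z0",z0,"maxth",np.abs(r[:,0]).max(),"end",r[-1])
    print("dp",np.round(X/.4,3).tolist())
    i=8
    while i<N: print("from row",i,np.round((X[i:i+8]-X[i-1])/.4,3).tolist());i+=8
if __name__=="__main__":
    tag,D,N=sys.argv[1],float(sys.argv[2]),int(sys.argv[3])
    q,tf=fit(tag);s=manip.observe();print("now",s["time_s"],s["ee_pos"],s["contact_force"])
    plan(q,tf,s["time_s"],D,N)
E
python3 plan.py a -0.347 22
```

```text
t_end 7.95 off -0.002347894149733487 theta 0.009461623764774019 thetadot -0.6792706746381374 amp 0.17127110016144326 w 3.9721212078195287 rms 0.004836716980694037
theta [-0.0747 -0.1539 -0.1698 -0.139  -0.052   0.0495  0.1303  0.1657  0.145
  0.0895] area [1261. 1389. 1369. 1400. 1239. 1240. 1230. 1223. 1257. 1364.]
now 8.05 [0.5188 0.1362 0.2806] [  2.463   -0.6084 -11.9005]
Optimization terminated successfully z0 [-0.0574 -0.6409] maxth 0.14063885914283117 end [-0.     -0.0008 -0.347 ]
dp [-0.019, -0.051, -0.09, -0.129, -0.165, -0.194, -0.218, -0.241, -0.268, -0.302, -0.349, -0.409, -0.48, -0.558, -0.636, -0.709, -0.77, -0.816, -0.846, -0.862, -0.867, -0.867]
from row 8 [-0.026, -0.061, -0.108, -0.167, -0.238, -0.316, -0.395, -0.468]
from row 16 [-0.061, -0.107, -0.137, -0.152, -0.158, -0.158]
```

drive_tool(series=[{"dp": [0, -0.019, 0], "spin": 0, "gripper": -1}, {"dp": [0, -0.051, 0], "spin": 0, "gripper": -1}, {"dp": [0, -0.09, 0], "spin": 0, "gripper": -1}, {"dp": [0, -0.129, 0], "spin": 0, "gripper": -1}, {"dp": [0, -0.165, 0], "spin": 0, "gripper": -1}, {"dp": [0, -0.194, 0], "spin": 0, "gripper": -1}, {"dp": [0, -0.218, 0], "spin": 0, "gripper": -1}, {"dp": [0, -0.241, 0], "spin": 0, "gripper": -1}])

```text
time_s: 9.05
ee_pos: [0.5151, 0.0395, 0.2806]
orientation: [-0.059, -3.141, -0.0]
contact_force: [0.2, 2.9, -14.4]
width: 0.0231
gripper_force: 25.0
```

drive_tool(series=[{"dp": [0, -0.026, 0], "spin": 0, "gripper": -1}, {"dp": [0, -0.061, 0], "spin": 0, "gripper": -1}, {"dp": [0, -0.108, 0], "spin": 0, "gripper": -1}, {"dp": [0, -0.167, 0], "spin": 0, "gripper": -1}, {"dp": [0, -0.238, 0], "spin": 0, "gripper": -1}, {"dp": [0, -0.316, 0], "spin": 0, "gripper": -1}, {"dp": [0, -0.395, 0], "spin": 0, "gripper": -1}, {"dp": [0, -0.468, 0], "spin": 0, "gripper": -1}])

```text
time_s: 10.05
ee_pos: [0.5076, -0.1495, 0.2807]
orientation: [0.061, 3.141, -0.001]
contact_force: [2.9, 1.8, -17.1]
width: 0.0233
gripper_force: 25.0
```

drive_tool(series=[{"dp": [0, -0.061, 0], "spin": 0, "gripper": -1}, {"dp": [0, -0.107, 0], "spin": 0, "gripper": -1}, {"dp": [0, -0.137, 0], "spin": 0, "gripper": -1}, {"dp": [0, -0.152, 0], "spin": 0, "gripper": -1}, {"dp": [0, -0.158, 0], "spin": 0, "gripper": -1}, {"dp": [0, -0.158, 0], "spin": 0, "gripper": -1}])

```text
time_s: 10.8
ee_pos: [0.5053, -0.2105, 0.2807]
orientation: [-0.059, -3.14, 0.0]
contact_force: [-5.6, -1.1, -9.9]
width: 0.0234
gripper_force: 25.0
```

```bash
python3 track.py 32 b; python3 - <<'E'
from st import *
E
```

```text
t_end 12.35 off -0.0008699827456418725 theta -0.01489278598799304 thetadot 0.08649665701648773 amp 0.026095363074569857 w 4.0365580165139 rms 0.0025113925111876763
theta [-0.0152 -0.0035  0.0135  0.0253  0.0277  0.0124 -0.0027 -0.0096 -0.0271
 -0.0274 -0.0184] area [1434. 1359. 1350. 1379. 1373. 1341. 1370. 1394. 1415. 1373. 1339.]
12.4 [ 0.5053 -0.2102  0.2807] [[-0.9993  0.0375 -0.0009]
 [ 0.0375  0.9993 -0.0001]
 [ 0.0009 -0.0001 -1.    ]] 0.023003066288223777 24.99965339899063 [ -6.0033  -0.9299 -11.6517] [-0.2833  0.1681  0.6432  1.8291 -0.1083  1.1804  1.9278]
```

```bash
python3 - <<'E'
from track import *
d=np.load("rec_b.npz");p={"camera_matrix":d["K"],"world_to_cam":d["T"]}
f=d["F"][4].copy();c=pin_at(np.mean(d["y"]));print(c,"tap")
T=manip.capture("top");g=T["color"]
for nm,im,P in(("s",f,p),("t",g,T)):
    u=proj(P,np.array([.688,-.215,.105]));print(nm,u);x,y=np.round(u).astype(int)
    x0,y0=max(x-65,0),max(y-65,0)
    globals()[nm]=cv2.resize(im[y0:y0+110,x0:x0+130],(780//2*1,330));print(x0,y0)
cv2.imwrite("pics/e.png",np.hstack([cv2.resize(s,(400,338)),cv2.resize(t,(400,338))]))
for k in("pad","stand"): print(k,[(np.round(q["position"],1),round(q["p"],2),atz(T,q["position"],.105 if k=="pad" else 0)) for q in manip.landmark_of(T,k)[:1]])
E
```

```text
[ 0.6863 -0.2167  0.    ] tap
s [236.9887 261.3807]
172 196
t [311.9013 166.9467]
247 102
pad [(array([311.2, 167. ]), 0.89, array([ 0.6877, -0.2125,  0.105 ]))]
stand [(array([307. , 176.4]), 0.72, array([ 0.6793, -0.2105,  0.    ]))]
```

View pics/e.png

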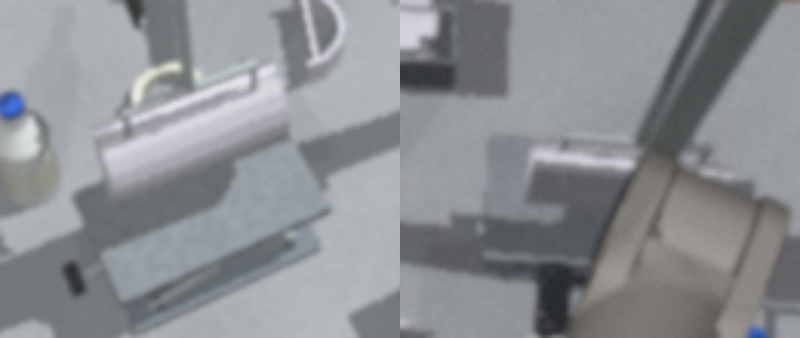

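In the scene crop the profile hangs over the pad, about centred. The remaining swing is 0.026 rad, so I'll work that out next.

```bash
python3 plan.py b 0.0 12
```

```text
t_end 12.35 off -0.0008699827456418725 theta -0.01489278598799304 thetadot 0.08649665701648773 amp 0.026095363074569857 w 4.0365580165139 rms 0.0025113925111876763
theta [-0.0152 -0.0035  0.0135  0.0253  0.0277  0.0124 -0.0027 -0.0096 -0.0271
 -0.0274 -0.0184] area [1434. 1359. 1350. 1379. 1373. 1341. 1370. 1394. 1415. 1373. 1339.]
now 12.55 [ 0.5053 -0.2102  0.2807] [ -5.4708  -0.6071 -11.1569]
Optimization terminated successfully z0 [0.0052 0.1032] maxth 0.019529647590044264 end [0.0003 0.0022 0.    ]
dp [0.004, 0.01, 0.016, 0.022, 0.025, 0.025, 0.022, 0.017, 0.011, 0.006, 0.002, 0.0]
from row 8 [-0.006, -0.012, -0.015, -0.017]
```

drive_tool(series=[{"dp": [0, 0.004, 0], "spin": 0, "gripper": -1}, {"dp": [0, 0.01, 0], "spin": 0, "gripper": -1}, {"dp": [0, 0.016, 0], "spin": 0, "gripper": -1}, {"dp": [0, 0.022, 0], "spin": 0, "gripper": -1}, {"dp": [0, 0.025, 0], "spin": 0, "gripper": -1}, {"dp": [0, 0.025, 0], "spin": 0, "gripper": -1}, {"dp": [0, 0.022, 0], "spin": 0, "gripper": -1}, {"dp": [0, 0.017, 0], "spin": 0, "gripper": -1}])

```text
time_s: 13.55
ee_pos: [0.5056, -0.203, 0.2807]
orientation: [-0.058, -3.14, -0.001]
contact_force: [-7.2, 2.4, -9.9]
width: 0.0232
gripper_force: 25.0
```

drive_tool(series=[{"dp": [0, -0.006, 0], "spin": 0, "gripper": -1}, {"dp": [0, -0.012, 0], "spin": 0, "gripper": -1}, {"dp": [0, -0.015, 0], "spin": 0, "gripper": -1}, {"dp": [0, -0.017, 0], "spin": 0, "gripper": -1}, {"dp": [0, -0.017, 0], "spin": 0, "gripper": -1}])

```text
time_s: 14.18
ee_pos: [0.5053, -0.21, 0.2807]
orientation: [-0.059, -3.14, -0.0]
contact_force: [-5.4, 1.2, -11.1]
width: 0.0232
gripper_force: 25.0
```

```bash
python3 track.py 32 c
```

```text
t_end 15.725 off -0.0014491243070228282 theta -0.004219766713633612 thetadot -0.006698946333445345 amp 0.004555968690458953 w 3.9000000000000066 rms 0.0023672004821006327
theta [-0.0082 -0.0042  0.0004 -0.002   0.0004  0.0011  0.0054  0.0012  0.0033
 -0.0026 -0.0063] area [1394. 1426. 1384. 1391. 1342. 1349. 1397. 1331. 1359. 1340. 1413.]
```

```bash
python3 plan.py c 0.0 8|tail -3
```

```text
now 15.775 [ 0.5053 -0.21    0.2807] [ -5.7073   1.1682 -10.7746]
Optimization terminated successfully z0 [-0.0045 -0.0034] maxth 0.004483583332460274 end [ 0.0003 -0.0004 -0.    ]
dp [-0.002, -0.004, -0.005, -0.004, -0.003, -0.001, -0.0, 0.0]
```

drive_tool(series=[{"dp": [0, -0.002, 0], "spin": 0, "gripper": -1}, {"dp": [0, -0.004, 0], "spin": 0, "gripper": -1}, {"dp": [0, -0.005, 0], "spin": 0, "gripper": -1}, {"dp": [0, -0.004, 0], "spin": 0, "gripper": -1}, {"dp": [0, -0.003, 0], "spin": 0, "gripper": -1}, {"dp": [0, -0.001, 0], "spin": 0, "gripper": -1}, {"dp": [0, 0, 0], "spin": 0, "gripper": -1}], squeeze=10)

```text
time_s: 16.65
ee_pos: [0.5056, -0.2103, 0.2808]
orientation: [-0.059, -3.141, 0.0]
contact_force: [-5.4, -1.3, -8.4]
width: 0.0237
gripper_force: 10.0
```

drive_tool(series=[{"dp": [0, 0, 0], "spin": 0, "gripper": -1}, {"dp": [0, 0, 0], "spin": 0, "gripper": -0.4}, {"dp": [0, 0, 0], "spin": 0, "gripper": -0.2}, {"dp": [0, 0, 0], "spin": 0, "gripper": 0.2}, {"dp": [0, 0, 0], "spin": 0, "gripper": 0.6}, {"dp": [0, 0, 0], "spin": 0, "gripper": 1}, {"dp": [0, 0, 0], "spin": 0, "gripper": 1}, {"dp": [0, 0, 0], "spin": 0, "gripper": 1}], squeeze=3)

```text
time_s: 17.65
ee_pos: [0.5058, -0.2104, 0.2807]
orientation: [-0.06, -3.141, 0.0]
contact_force: [0.2, -1.0, -0.7]
width: 0.0841
gripper_force: 0.0
```

```bash
python3 track.py 24 d
```

```text
t_end 18.8 off -0.00050164501003697 theta -0.00012343852499499373 thetadot -0.004248351150471762 amp 0.0010601730336911935 w 4.034665621737562 rms 0.002073217130053299
theta [ 0.0014 -0.0029  0.003  -0.0006  0.0003 -0.0024  0.0019  0.003 ] area [1364. 1369. 1370. 1321. 1391. 1420. 1370. 1367.]
```

Practically still, with an amplitude of about 0.001 rad. I'll lift straight up, clear of the handle, then back off toward the robot.

drive_tool(series=[{"dp": [0, 0, -0.04], "spin": 0, "gripper": 1}, {"dp": [0, 0, -0.1], "spin": 0, "gripper": 1}, {"dp": [0, 0, -0.18], "spin": 0, "gripper": 1}, {"dp": [0.03, 0, -0.24], "spin": 0, "gripper": 1}, {"dp": [0.1, 0, -0.24], "spin": 0, "gripper": 1}, {"dp": [0.15, 0, -0.24], "spin": 0, "gripper": 1}, {"dp": [0.15, 0, -0.24], "spin": 0, "gripper": 1}])

```text
time_s: 19.73
ee_pos: [0.4452, -0.2085, 0.3781]
orientation: [0.061, 3.139, 0.001]
contact_force: [0.8, -0.3, 0.9]
width: 0.094
gripper_force: 0.0
```

```bash
sed -i 's/^    c=pin_at(np.mean(d\["y"\]))/    c=pin_at(-.2103)/' track.py; python3 track.py 20 e; python3 - <<'E'
from st import *
p=manip.capture("scene");T=manip.capture("top")
cv2.imwrite("pics/f.png",np.hstack([cv2.resize(p["color"][150:330,150:330],(400,400)),cv2.resize(T["color"][90:270,220:400],(400,400))]))
E
```

```text
t_end 20.675 off 0.0005461003532197803 theta 0.00037073804721155 thetadot -0.0010106701502526538 amp 0.0004452093581953231 w 4.099999999821549 rms 0.0015334870573707143
theta [ 0.0005  0.0001  0.0012 -0.0008  0.0024  0.0032  0.0004] area [1378. 1387. 1367. 1393. 1367. 1367. 1335.]
20.725 [ 0.4458 -0.2081  0.3767] [[-0.9993  0.0379 -0.0001]
 [ 0.0379  0.9993  0.    ]
 [ 0.0001  0.     -1.    ]] 0.09395469148372498 0.0 [-0.3248 -0.0459 -0.0247] [-0.3316 -0.0298  0.6322  1.7896  0.0179  1.3761  1.8298]
```

View pics/f.png

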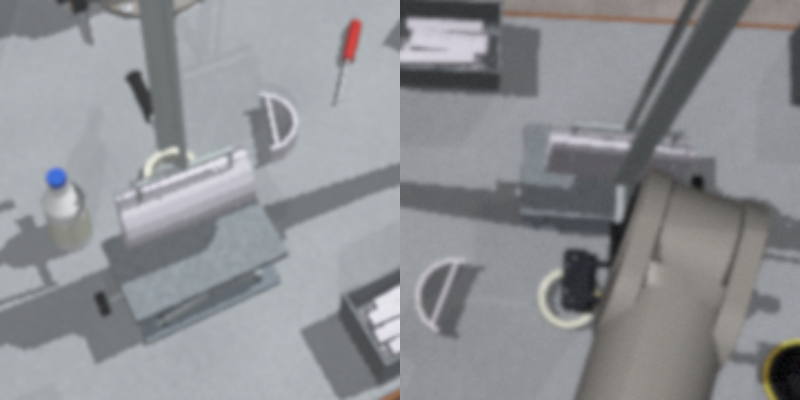

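```bash
python3 - <<'E'
from h import *
T=manip.capture("top");S=manip.capture("scene")
t=lambda x,y:((x-400)*.45+220,y*.45+90)
s=lambda x,y:(x*.45+150,y*.45+150)
print("top: profile L",atz(T,t(546,170),.17)[:2],"pad L,R",atz(T,t(523,170),.105)[:2],atz(T,t(715,170),.105)[:2])
print("scene: profile",atz(S,s(126,246),.17)[:2],atz(S,s(258,197),.17)[:2],"pad near",atz(S,s(128,311),.105)[:2],atz(S,s(286,243),.105)[:2])
for p in(S,T):
    for k,z in(("part",.17),("pad",.105)): print(k,[atz(p,q["position"],z)[:2] for q in manip.landmark_of(p,k)[:1]])
E
```

```text
top: profile L [ 0.66662876 -0.1177464 ] pad L,R [ 0.68282386 -0.08487806] [ 0.69896231 -0.3924915 ]
scene: profile [ 0.67216217 -0.31643546] [ 0.68607693 -0.09951947] pad near [ 0.74063808 -0.34854564] [ 0.74706072 -0.08030717]
part [array([ 0.67493454, -0.2180959 ])]
pad [array([ 0.69470881, -0.23041137])]
part [array([ 0.67896003, -0.21815935])]
pad [array([ 0.69573202, -0.22516179])]
```

```bash
python3 -c "
from workcell import manip
print(manip.finish_job())"
```

```text
the job is handed in; nothing more can be done
None
```

The profile hangs still over the felt pad (swing under 0.001 rad), centred to within about 5 mm by my camera measurements, with the handle released and the arm backed clear. I handed the job in at about 21 s; no verdict came back.

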